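# Free-run check of a display turntable

## Robot

A 6-joint arm with a two-finger parallel gripper is mounted at the origin on the work surface. World frame = base frame: x ahead of the robot, y to its left, z up, the work surface at z = 0. Lengths are in m, angles in rad, forces in N, time in s.
With the tool pointing down it reaches from about 0.275 to 0.825 m from the base axis. Payload 4.9 kg.
Tool frame: the origin (TCP) lies between the finger pads, 19 mm behind the fingertips; this is the grasp point; z points along the fingers, y is the line along which they close (so a half turn about z gives the same grasp; the last joint's range is limited). The gripper opens to 85 mm and grips with 20 to 120 N. Pads are 22 mm wide; open, the fingers measure 114 mm over their backs; the gripper's body (76 mm by 85 mm) begins 54 mm behind the grasp point. The pads swing forward as they close: fully open they stand 13 mm farther back than shut.
Start: joints at [-1.246, 0.326, -0.193, 1.052, 0, 1.437], TCP at [0.244, -0.493, 0.25] pointing down, gripper open.
Joint ranges: [-2.65, 2.65], [-0.97, 1.79], [-1.3, 1.35], [-1.93, 2.1], [-1.47, 1.37], [-3.14, 3.14]. Speed limits (rad/s): [2.57, 2.57, 3.14, 3.14, 3.14, 3.14].

## Interface

Orientations are given as a unit quaternion [w, x, y, z].
In Python, from cell import bot gives the robot as it stands. Calls block until the motion is done:
- bot.move_pose(position, orientation): joint-space move of the TCP to a pose.
- bot.move_linear(position, speed=0.15, rotation=None, until_force=None): straight line of the TCP; rotation=None keeps the orientation; speed is the mean speed in m/s. With until_force (N) it stops when the force on the tool has changed by that much, and returns True; else False.
- bot.goto_joints(angles): joint-space move.
- bot.set_gripper(opening, grasp_force=None): opening from 0.0 (shut) to 1.0 (fully open); grasp_force is the grip in N (None keeps the last); returns when the fingers have stopped.
- bot.wait(seconds).
- bot.solve_ik(position, orientation): joint angles nearest the present ones, or None.
- bot.camera(name): name is "side" or "top" or "wrist"; returns the picture (480x640x3 uint8, red, green, blue); there is no depth.
- bot.calibration(name): a dict with "mtx" (3x3 intrinsics, pixels), "k1" (the pictures are not rectified: a ray, as slopes to the right and down, at radius r is drawn at 1 + k1 r^2 times it, then the intrinsics apply), "extrinsics" (4x4, takes a point from world to camera coordinates); the wrist camera has in their place "hand_eye" (4x4, takes a point from camera to tool coordinates, whose origin is the TCP and whose axes are the flange's). Camera axes: x right, y down, z forward; pixel columns grow to the right and rows downward; lengths in m; the calibration is good to about 2 mm. A picture is of the moment at which its call begins: read the wrist's pose just before it. calibration takes no time and is no camera call.
A pose or a line that the arm cannot do raises bot.PlanningError and nothing moves.
- bot.close_job(): hands the job in; it is judged then, once.
Trained networks look in the newest picture that a camera, given by its name, has taken for a name from the list of things; names that differ only in an ending like _2 or _b are one class to them, and where a whole thing is asked for, a point or a joint stands for the part that bears it (a point fixed in the world has none). Each returns a list of dicts, best first, with "confidence" (0 to 1); they miss things now and then, are a little off and sometimes report something else, mostly with a low value. They report only what shows in the picture. A call takes as long as a camera call. They do not tell look-alikes from the thing itself.
- bot.search_frame(camera, thing): "bbox" ([left, top, width, height] in pixels, round what is visible of it).
Readings, each from a call of its own:
- bot.read_clock(): time.
- bot.read_joint_positions(): joint angles.
- bot.read_joint_vel(): joint speeds.
- bot.read_joint_efforts(): joint torques, N m.
- bot.read_position(): TCP position.
- bot.read_tool_rot(): TCP orientation.
- bot.read_ft_force(): force on the tool from outside, world axes, zero at the start.
- bot.read_moment(): the same for the moment, N m.
- bot.read_gripper_width(): opening from 0.0 (shut) to 1.0 (fully open).
- bot.read_finger_force(): force on a finger pad.
Only numpy, scipy, OpenCV 4.12 (cv2) and the standard library are available. Lean on these libraries where they do the work, as an engineer would, in place of code of your own. Each camera call takes 0.05 s, during which the arm holds its last target. There are 200 camera calls.

## Task

Check that the display turntable in the storeroom runs freely with its candlestick on it: push the upright red handle so that the platter turns counter-clockwise (seen from above) at roughly one turn in eight seconds, let go, and keep the tool hovering about 6 cm above the top of the moving handle, no more than 3 cm off to the side and without touching anything, for six seconds on end while it coasts, ready to catch it. Then, while it is still turning, take hold of the handle with the gripper, bring the platter to rest, let go and see that it is left standing still. The candlestick must stay upright on its green felt disc, never spin the platter faster than one turn in two seconds, and leave everything else on the table alone.

Things in the scene. Friction and masses are not known exactly. Their poses are not given: they have to be found in the camera images.
- turntable: Fixed base of the turntable, a dark steel disc of 220 mm diameter under the platter. Origin on the table surface, on the platter's vertical turning axis. Its yaw is random. On it turns a round brown wooden platter, 320 mm in diameter, 25 mm thick, its upper face 50 mm above the table.
- platter (a joint): Turn of the platter in rad, 0 at the start, growing counter-clockwise seen from above, without limit (does not wrap). The bearing has little friction and no stops: platter mass nominally 2.0 kg (varies by about a third), moment of inertia about 0.026 kg m2; left alone it coasts, losing about 0.03 to 0.08 rad/s of speed each second when fast and 0.01 to 0.02 when nearly at rest.
- handle_top (a point): Centre of the top of the upright red handle, a round cylinder of 32 mm diameter and 55 mm height standing on the platter's upper face, 125 mm from the turning axis; this point is 105 mm above the table and goes round with the platter. It is fixed to the platter, does not spin on its own, and may be anywhere round the circle at the start.
- felt (a point): Centre of the green felt disc (104 mm diameter, flat) on the platter's upper face, 45 mm from the axis straight across the axis from the handle, 50 mm above the table; it goes round with the platter.
- candlestick: Loose turned candlestick of dark wood, 104 mm tall, round foot of 76 mm diameter, about 0.3 kg, standing on the felt disc. Origin at the centre of its underside, z up. Its centre must stay within 30 mm of the felt's centre.
- paint_tin: Bystander: closed tin, 80 mm diameter, 70 mm tall; origin at the centre of its underside.
- wax_jar: Bystander: jar, 70 mm diameter, 70 mm tall; origin at the centre of its underside.
- plant_pot: Bystander: open terracotta pot, 110 mm diameter at the rim, 90 mm tall; origin at the centre of its underside.
- mallet: Bystander: hammer lying on the table, about 0.3 m long along its x axis.
- dust_brush: Bystander: brush lying on the table, about 0.25 m long along its x axis.
- bowl: Bystander: light wooden bowl, 140 mm diameter, 50 mm tall; origin at the centre of its underside.
Not all that is in view belongs to the job. Leave any turquoise look-alike of the candlestick alone.

How it is judged:
On the way, in this order (a step that is already met when the one before it is completed fails the run):
1. the platter is set turning counter-clockwise at more than 0.4 rad/s (velocity of joint platter above 0.4 rad/s), for 0.1 s.
2. for 6 s on end the tool point hovers 30 to 100 mm above the handle's top and within 30 mm of it sideways, nothing touching, while the platter coasts faster than 0.12 rad/s (horizontal distance between the grasp point and handle_top below 0.03 m and height (world z) of the grasp point between 0.135 and 0.205 m and contact force between each of the fingers, the arm and turntable below 0.2 N and velocity of joint platter above 0.12 rad/s), for 6 s.
3. the gripper takes hold of the handle while the platter is still turning (over 0.05 rad/s) (contact force between the fingers and turntable above 1 N and horizontal distance between the grasp point and handle_top below 0.03 m and height (world z) of the grasp point below 0.115 m and velocity of joint platter above 0.05 rad/s).
4. holding the handle, it has brought the platter to rest (contact force between the fingers and turntable above 1 N and horizontal distance between the grasp point and handle_top below 0.03 m and velocity of joint platter between -0.03 and 0.03 rad/s), for 0.3 s.
At the end, for the whole second after the job is handed in: The platter is let go and stands still (under 0.04 rad/s), and the candlestick stands upright (within 0.2 rad) with its centre within 30 mm of the centre of the felt disc (velocity of joint platter between -0.04 and 0.04 rad/s and angle between candlestick's own z axis and vertical below 0.2 rad and distance between candlestick and felt below 0.03 m and contact force between each of the fingers, the arm and turntable below 0.2 N); the robot touches nothing.
It fails at once if the platter is spun faster than 3.14 rad/s (one turn in two seconds) either way (velocity of joint platter above 3.14 rad/s or velocity of joint platter below -3.14 rad/s).
It fails at once if the candlestick tips or leaves its place on the felt (not (angle between candlestick's own z axis and vertical below 0.2 rad and distance between candlestick and felt below 0.03 m)).
It fails at once if something else on the table is moved by more than 30 mm (distance of any of paint_tin, wax_jar, plant_pot, mallet, dust_brush, bowl from where it was at the start of the episode above 0.03 m).
It also fails if it takes over 58 s, if anything falls off the work surface, if the arm or the gripper's body presses on something with over 40 N, if the wrist force passes 120 N, or if a joint passes its speed limit or range.

## Working session

There is one attempt and no reset: what is moved stays moved. The work goes in short steps, each a Python script; the robot and the scene stay as the last script left them, time stands still between calls to the robot, and variables do not carry over. Pictures are saved under pics/ and viewed, at most 10 in all, crops included, and the job is handed in when it is done.

```bash
ls; mkdir -p pics; python3 - <<'E'
from cell import bot
import cv2, numpy as np
np.set_printoptions(precision=4,suppress=True)
for n in ("top","side"):
    im=bot.camera(n); cv2.imwrite(f"pics/{n}0.png",im[:,:,::-1])
    c=bot.calibration(n); print(n,c)
    for t in ("turntable","handle_top","felt","candlestick","platter"):
        print(t,[(np.round(d["bbox"],1).tolist(),round(d["confidence"],2)) for d in bot.search_frame(n,t)][:4])
print(bot.calibration("wrist"), bot.read_clock(), bot.read_position(), bot.read_tool_rot())
E
```

```text
pics
top {'mtx': array([[501.3837,   0.    , 317.8793],
       [  0.    , 501.3837, 239.2798],
       [  0.    ,   0.    ,   1.    ]]), 'k1': -0.06374828919482757, 'extrinsics': array([[ 0.0137, -0.9999, -0.0053, -0.0197],
       [-0.9953, -0.0131, -0.0955,  0.5882],
       [ 0.0954,  0.0066, -0.9954,  1.3551],
       [ 0.    ,  0.    ,  0.    ,  1.    ]])}
turntable [([245.0, 195.0, 116.9, 119.1], 0.63)]
handle_top [([242.4, 196.0, 117.5, 115.9], 0.7)]
felt [([245.2, 198.5, 118.2, 114.1], 0.97)]
candlestick [([352.7, 136.5, 24.9, 26.7], 0.8), ([297.6, 229.4, 31.3, 28.8], 0.67), ([293.4, 132.9, 22.4, 32.0], 0.56)]
platter []
side {'mtx': array([[541.773 ,   0.    , 320.0914],
       [  0.    , 541.773 , 237.1225],
       [  0.    ,   0.    ,   1.    ]]), 'k1': -0.0008280024558459657, 'extrinsics': array([[-0.9808, -0.194 , -0.0187,  0.5595],
       [-0.142 ,  0.777 , -0.6133,  0.1452],
       [ 0.1335, -0.5989, -0.7896,  1.19  ],
       [ 0.    ,  0.    ,  0.    ,  1.    ]])}
turntable [([255.4, 214.0, 144.5, 118.9], 0.91), ([299.5, 215.0, 37.2, 50.1], 0.35)]
handle_top [([257.0, 212.2, 140.8, 125.7], 0.63)]
felt [([257.8, 210.3, 140.6, 124.6], 0.68)]
candlestick [([301.8, 216.8, 36.5, 48.2], 0.95), ([212.7, 173.5, 28.6, 43.6], 0.85), ([184.0, 223.5, 36.1, 48.2], 0.82)]
platter [([253.1, 214.2, 145.9, 119.6], 0.66)]
{'mtx': array([[396.0733,   0.    , 316.0597],
       [  0.    , 396.0733, 245.5937],
       [  0.    ,   0.    ,   1.    ]]), 'k1': 0.016413448388860264, 'hand_eye': array([[ 0.0003, -0.9642, -0.2651,  0.0663],
       [ 1.    ,  0.0002,  0.0004, -0.0009],
       [-0.0003, -0.2651,  0.9642, -0.1226],
       [ 0.    ,  0.    ,  0.    ,  1.    ]])} 0.6 [ 0.2436 -0.4931  0.25  ] [ 0.      0.9738  0.2274 -0.    ]
```

View pics/top0.png

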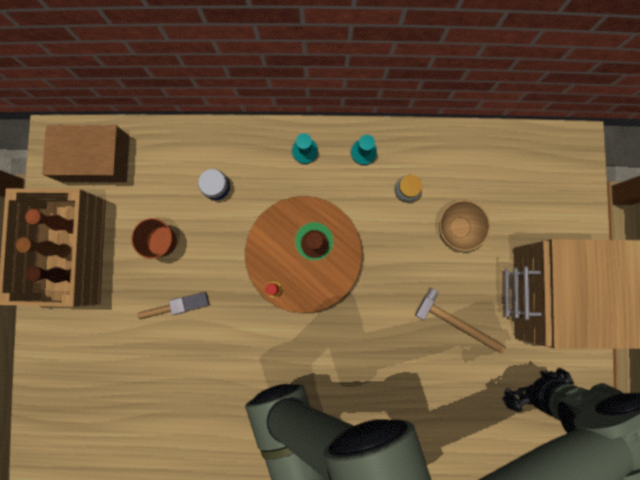

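View pics/side0.png

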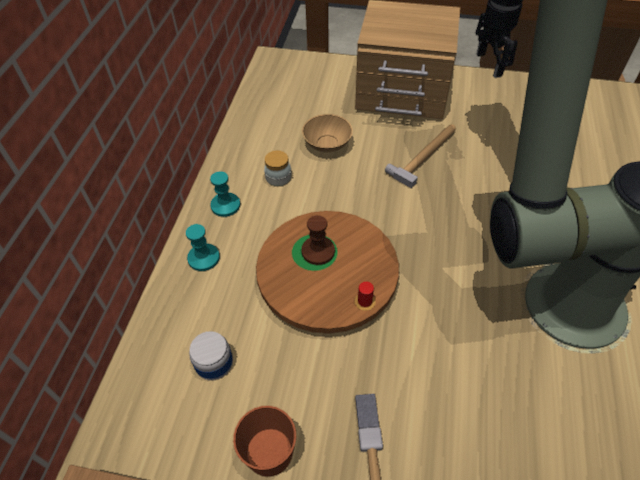

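Top view: the platter is centred near (303,254), the green felt is at (315,240) with the dark candlestick on it at (315,243), and the arm is clear of the platter. Things that could be taken for the candlestick are the turquoise look-alikes at (304,148) and (364,150) and the dark bottles at (50,250). Things that could be taken for the red handle are the terracotta pot at (155,240) and the bottle caps at (33,215). By the description, I choose the red upright at top (271,289) / side (366,296).

```bash
cat > h.py <<'E'
from cell import bot
import cv2, numpy as np
from scipy.spatial.transform import Rotation as R
np.set_printoptions(precision=4,suppress=True)
def ray(name,uv,pos=None,quat=None):
    c=bot.calibration(name); M=c["mtx"]
    d=(np.asarray(uv,float)-M[:2,2])/np.array([M[0,0],M[1,1]]); p=d.copy()
    for _ in range(8): p=d/(1+c["k1"]*(p@p))
    v=np.array([*p,1.])
    if name=="wrist":
        T=np.eye(4); T[:3,:3]=R.from_quat(quat,scalar_first=True).as_matrix(); T[:3,3]=pos
        E=T@c["hand_eye"]
    else: E=np.linalg.inv(c["extrinsics"])
    return E[:3,3],E[:3,:3]@v
def onplane(name,uv,z,pos=None,quat=None):
    o,d=ray(name,uv,pos,quat); return o+d*(z-o[2])/d[2]
def blob(im,kind="red",roi=None,amin=15):
    hsv=cv2.cvtColor(im,cv2.COLOR_RGB2HSV); H,S,V=cv2.split(hsv)
    m=(((H<4)|(H>174))&(S>200)&(V>70)) if kind=="red" else ((H>45)&(H<80)&(S>120)&(V>40))
    m=m.astype(np.uint8)
    if roi is not None: a=np.zeros_like(m); a[roi]=1; m*=a
    n,l,s,c=cv2.connectedComponentsWithStats(m)
    if n<2: return None
    i=1+np.argmax(s[1:,4])
    return None if s[i,4]<amin else (c[i],s[i],l==i)
E
python3 - <<'E'
from h import *
for n,roi in (("top",np.s_[180:330,230:380]),("side",np.s_[190:350,240:420])):
    im=cv2.imread(f"pics/{n}0.png")[:,:,::-1].copy()
    c,s,m=blob(im,"red",roi); print(n,"handle",c,s,onplane(n,c,.08),"box-ctr",onplane(n,s[:2]+s[2:4]/2,.08))
    g=blob(im,"green",roi); hull=cv2.convexHull(np.argwhere(g[2])[:,::-1].astype(np.int32)); e=cv2.fitEllipse(hull)
    f=onplane(n,e[0],.05); print("felt",g[1],e,f)
    h=onplane(n,c,.08); ax=h+(f-h)*125/170; print("axis",ax[:2],"dist",np.hypot(*(f-h)[:2]))
    b={"top":[244.4,196.5,117.5,116.4],"side":[255.8,212.5,143,122]}[n]
    print("bbox axis",onplane(n,[b[0]+b[2]/2,b[1]+b[3]/2],.045))
a=cv2.imread("pics/top0.png")[190:320,235:370]; b=cv2.imread("pics/side0.png")[200:340,250:405]
a=cv2.resize(a,(400,400)); b=cv2.resize(b,(400,400)); cv2.imwrite("pics/crop.png",np.hstack([a,b]))
E
```

```text
Traceback (most recent call last):
TypeError: cannot unpack non-iterable NoneType object
```

```bash
python3 - <<'E'
from h import *
for n,p in (("top",(289,271)),("side",(296,366)),("top",(270,290))):
    h=cv2.cvtColor(cv2.imread(f"pics/{n}0.png"),cv2.COLOR_BGR2HSV); r,c=p; print(n,h[r-6:r+7:3,c-6:c+7:3].tolist())
a=cv2.imread("pics/top0.png")[190:320,235:370]; b=cv2.imread("pics/side0.png")[200:340,250:405]
cv2.imwrite("pics/crop.png",np.hstack([cv2.resize(a,(400,400)),cv2.resize(b,(400,400))]))
E
```

```text
top [[[14, 172, 150], [13, 184, 157], [9, 188, 157], [14, 182, 147], [18, 178, 158]], [[11, 181, 156], [2, 176, 172], [2, 178, 173], [2, 185, 170], [9, 212, 88]], [[8, 191, 159], [1, 175, 173], [1, 172, 173], [1, 178, 173], [2, 213, 110]], [[12, 178, 142], [2, 182, 171], [1, 184, 173], [2, 187, 166], [11, 195, 90]], [[13, 168, 143], [17, 173, 149], [16, 176, 154], [16, 190, 110], [17, 179, 104]]]
side [[[1, 208, 179], [1, 206, 191], [1, 203, 191], [1, 206, 189], [1, 213, 163]], [[0, 199, 77], [1, 195, 140], [0, 189, 171], [1, 203, 151], [2, 227, 64]], [[3, 238, 75], [0, 192, 81], [1, 241, 75], [1, 214, 74], [4, 200, 69]], [[1, 205, 77], [2, 225, 77], [0, 199, 78], [0, 244, 68], [10, 174, 76]], [[1, 215, 76], [0, 215, 76], [1, 227, 74], [2, 222, 69], [15, 168, 106]]]
top [[[13, 167, 160], [13, 172, 157], [13, 169, 151], [13, 170, 156], [13, 168, 159]], [[14, 173, 143], [13, 173, 158], [13, 172, 154], [13, 171, 149], [13, 172, 156]], [[13, 175, 146], [13, 171, 142], [13, 171, 155], [13, 167, 156], [13, 169, 148]], [[13, 171, 145], [13, 169, 148], [13, 168, 143], [13, 171, 155], [13, 171, 155]], [[12, 167, 136], [13, 172, 144], [12, 166, 149], [14, 171, 142], [12, 172, 154]]]
```

View pics/crop.png

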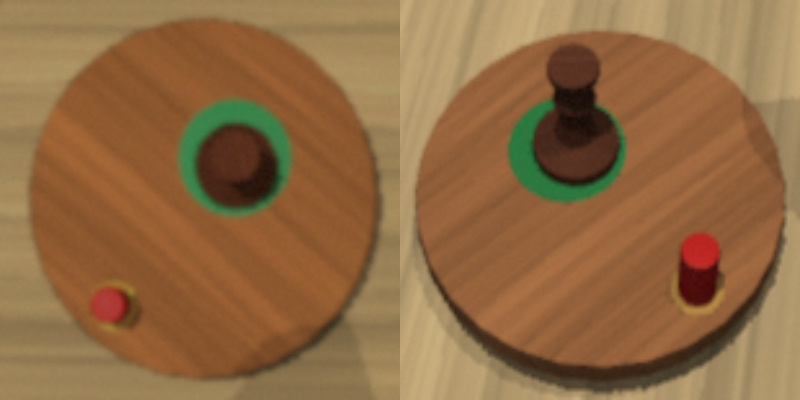

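The crop confirms it: the dark-wood candlestick stands on the green felt, and the red handle is straight across the axis from it. The handle's lit top, at about top (271,289) and side (366,287), separates well from its dark side.

```bash
sed -i 's/(((H<4)|(H>174))&(S>200)&(V>70))/(((H<6)|(H>174))\&(S>150)\&(V>125))/' h.py
python3 - <<'E'
from h import *
for n,roi in (("top",np.s_[180:330,230:380]),("side",np.s_[190:350,240:420])):
    im=cv2.imread(f"pics/{n}0.png")[:,:,::-1].copy()
    c,s,m=blob(im,"red",roi); h=onplane(n,c,.105); print(n,"handle",c,s,h)
    g=blob(im,"green",roi); hull=cv2.convexHull(np.argwhere(g[2])[:,::-1].astype(np.int32)); e=cv2.fitEllipse(hull)
    f=onplane(n,e[0],.05); print("felt",g[1],f)
    ax=h+(f-h)*125/170; print("axis",ax[:2],"dist",np.hypot(*(f-h)[:2]))
    b={"top":[244.4,196.5,117.5,116.4],"side":[255.8,212.5,143,122]}[n]
    print("bbox axis",onplane(n,[b[0]+b[2]/2,b[1]+b[3]/2],.045))
t0=bot.read_clock(); bot.read_position(); t1=bot.read_clock(); print(t1-t0)
E
```

```text
top handle [271.043  288.6882] [266 284  11  10  93] [0.4512 0.1069 0.105 ]
felt [296 223  36  35 336] [ 0.5824 -0.0007  0.05  ]
axis [0.5477 0.0278] dist 0.16972668332181
bbox axis [0.5442 0.0275 0.045 ]
side handle [365.8658 287.5503] [359 282  15  12 149] [0.4517 0.1104 0.105 ]
felt [292 235  45  35 445] [0.5829 0.0023 0.05  ]
axis [0.5482 0.0309] dist 0.1700659795574581
bbox axis [0.5432 0.0513 0.045 ]
0.0
```

```bash
cat >> h.py <<'E'
AX=np.array([.548,.029]); RH=.125
def quat(psi): return (R.from_rotvec([0,0,psi])*R.from_rotvec([np.pi,0,0])).as_quat(scalar_first=True)
def wrist_handle():
    """time, xy of the handle's top seen by the wrist camera (None if unseen)"""
    t=bot.read_clock(); p=bot.read_position(); q=bot.read_tool_rot()
    im=bot.camera("wrist"); b=blob(im,"red",amin=60)
    if b is None: return t,None,im
    xy=onplane("wrist",b[0],.105,p,q)[:2]
    return t,(xy if abs(np.hypot(*(xy-AX))-RH)<.04 else None),im
E
python3 - <<'E'
from h import *
bot.set_gripper(0.0,40)
th=np.arctan2(.1087-AX[1],.4515-AX[0])+.2
n=np.array([np.cos(th),np.sin(th)]); u=np.array([-n[1],n[0]])
P=AX+.123*n-.063*u; print(P,n,u)
t0=bot.read_clock()
bot.move_pose([*P,.2],quat(th%(2*np.pi)))
t1=bot.read_clock(); print("move",t0,t1,bot.read_joint_positions())
t,xy,im=wrist_handle(); print(xy, blob(im)[:2] if blob(im) else None)
cv2.imwrite("pics/w1.png",im[:,:,::-1])
E
```

```text
[0.4692 0.1425] [-0.8822  0.4709] [-0.4709 -0.8822]
move 1.3667 3.775 [ 0.1428  0.2592 -0.4225  0.8889 -0.0002  0.6346]
None None
```

View pics/w1.png

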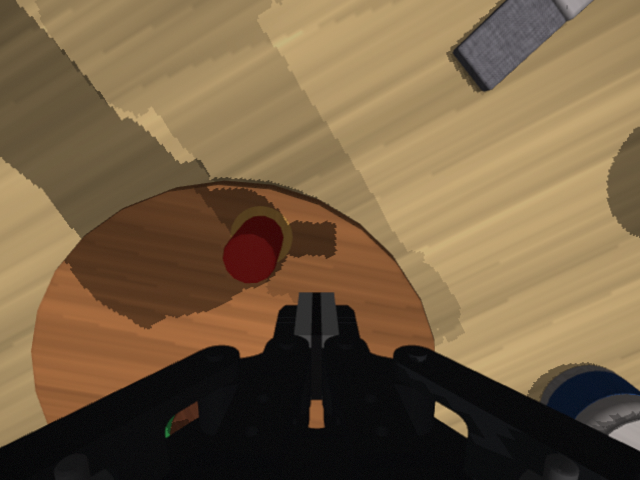

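```bash
python3 - <<'E'
from h import *
im=cv2.cvtColor(cv2.imread("pics/w1.png"),cv2.COLOR_BGR2HSV)
for n,(r,c) in dict(top=(262,248),side=(225,262),plat=(300,150),shplat=(300,190),ring=(215,245)).items(): print(n,im[r-3:r+4:3,c-3:c+4:3].tolist())
im=cv2.cvtColor(cv2.imread("pics/top0.png"),cv2.COLOR_BGR2HSV); print("candle",im[236:252:4,308:322:4].tolist())
# project check
p=[.4692,.1425,.2]; q=quat(2.655)
print(onplane("wrist",(250,258),.105,p,q), bot.read_position(), bot.read_tool_rot(), quat(2.651))
rgb=cv2.cvtColor(cv2.imread("pics/w1.png"),cv2.COLOR_BGR2RGB); H,S,V=cv2.split(cv2.cvtColor(rgb,cv2.COLOR_RGB2HSV))
m=(((H<6)|(H>174))&(S>190)&(V>40)).astype(np.uint8); N,l,s,c=cv2.connectedComponentsWithStats(m); k=np.argsort(-s[1:,4])[:3]+1; print(s[k],c[k])
k=k[0]; print(onplane("wrist",c[k],.085,bot.read_position(),bot.read_tool_rot())); v=V[l==k]; print(np.percentile(v,[1,10,30,50,70,90,99]))
t=cv2.threshold(v,0,255,cv2.THRESH_OTSU)[0]; ys,xs=np.nonzero((l==k)&(V>t)); print(t,len(xs),xs.mean(),ys.mean())
E
```

```text
top [[[0, 205, 86], [1, 210, 85], [1, 211, 86]], [[1, 210, 85], [1, 219, 85], [0, 210, 85]], [[1, 208, 86], [2, 219, 85], [0, 216, 85]]]
side [[[0, 216, 59], [1, 208, 60], [0, 219, 57]], [[1, 220, 58], [0, 216, 59], [1, 229, 58]], [[2, 220, 59], [0, 224, 58], [3, 225, 59]]]
plat [[[13, 162, 85], [13, 161, 84], [13, 159, 85]], [[13, 158, 87], [13, 159, 88], [13, 163, 86]], [[13, 160, 97], [13, 158, 95], [13, 158, 92]]]
shplat [[[13, 158, 87], [13, 159, 88], [13, 163, 89]], [[13, 162, 85], [13, 160, 86], [12, 159, 85]], [[12, 157, 86], [13, 162, 85], [13, 166, 86]]]
ring [[[17, 159, 80], [18, 163, 83], [18, 167, 81]], [[18, 165, 82], [18, 165, 82], [18, 165, 82]], [[17, 164, 84], [18, 161, 84], [15, 171, 76]]]
candle [[[9, 163, 86], [8, 169, 86], [9, 182, 87], [9, 170, 87]], [[9, 190, 86], [8, 163, 86], [9, 177, 92], [9, 177, 88]], [[8, 172, 83], [9, 166, 86], [9, 168, 91], [10, 167, 84]], [[8, 166, 72], [8, 176, 74], [8, 180, 68], [8, 181, 45]]]
[0.4506 0.1093 0.105 ] [0.4696 0.1418 0.2   ] [ 0.0001  0.2435  0.9699 -0.    ] [0.     0.2428 0.9701 0.    ]
[[ 223  216   60   67 2940]] [[253.3558 249.9531]]
[0.4511 0.1072 0.085 ]
[56. 57. 63. 84. 85. 85. 86.]
71.0 2001 248.68615692153924 258.12843578210897
```

```bash
cat >> h.py <<'E'
import json
ROI={"top":np.s_[180:330,230:380],"side":np.s_[190:350,240:420],"wrist":None}
def observe(names=("wrist","top","side")):
    """(t, angle of the handle about the axis) from the first camera that shows it; logged to obs.json"""
    for n in names:
        t=bot.read_clock(); p=bot.read_position(); q=bot.read_tool_rot(); im=bot.camera(n)
        H,S,V=cv2.split(cv2.cvtColor(im,cv2.COLOR_RGB2HSV))
        m=np.zeros_like(H); r=ROI[n] or np.s_[:,:]
        m[r]=(((H<6)|(H>174))&(S>165)&(V>40))[r]
        N,l,s,c=cv2.connectedComponentsWithStats(m)
        for k in np.argsort(-s[1:,4])[:3]+1 if N>1 else []:
            if s[k,4]<(400 if n=="wrist" else 70): break
            d=onplane(n,c[k],.085,p,q)[:2]-AX
            if abs(np.hypot(*d)-RH)<.015:
                o=[n,t,float(np.arctan2(d[1],d[0])),float(np.hypot(*d))]
                open("obs.jsonl","a").write(json.dumps(o)+"\n"); return o
    return None
def fit(t_from,prior=.05,last=4.0):
    """omega, decel model from the log after t_from: returns function t->(theta,omega)"""
    o=[json.loads(l) for l in open("obs.jsonl")]; o=[x for x in o if x[1]>=t_from]; o=[x for x in o if x[1]>=o[-1][1]-last]
    t=np.array([x[1] for x in o]); th=np.unwrap([x[2] for x in o]); tr=t[-1]
    y=th+.5*prior*(t-tr)**2
    if len(t)==1: return None
    w,b=np.polyfit(t-tr,y,1); res=np.std(y-np.polyval([w,b],t-tr))
    f=lambda T:(b+w*(T-tr)-.5*prior*(T-tr)**2, w-prior*(T-tr)); f.w=w; f.res=res; return f
E
python3 - <<'E'
from h import *
th=2.651; n=np.array([np.cos(th),np.sin(th)]); u=np.array([-n[1],n[0]])
P0=AX+.123*n-.063*u; P1=AX+.123*n+.037*u
print(observe())
t=bot.read_clock(); bot.move_linear([*P0,.085],.15); print("down",bot.read_clock()-t, bot.read_ft_force())
t=bot.read_clock(); bot.move_linear([*P1,.085],.055); print("push",bot.read_clock()-t, bot.read_ft_force())
t=bot.read_clock(); bot.move_linear([*P1,.165],.2); print("up",t,bot.read_clock())
for _ in range(2):
    print(observe()); 
bot.wait(.15); print(observe())
E
```

```text
['wrist', 3.825, 2.462564627965283, 0.12453049285545802]
down 0.9166999999999996 [0.1322 0.0428 0.331 ]
push 1.9666000000000006 [0.5088 0.2962 0.077 ]
up 6.7583 7.3083
['wrist', 7.3083, -2.2945991092604956, 0.1207152121707577]
['wrist', 7.3583, -2.306490181240278, 0.1210168913046651]
['wrist', 7.5583, -2.2906162544678743, 0.12212068682820507]
```

```bash
python3 - <<'E'
from h import *
a=bot.camera("wrist"); print(bot.read_clock()); b=bot.camera("top")
cv2.imwrite("pics/w2.png",np.hstack([cv2.resize(a,(400,300)),cv2.resize(b,(400,300))])[:,:,::-1])
E
```

```text
7.6583
```

View pics/w2.png

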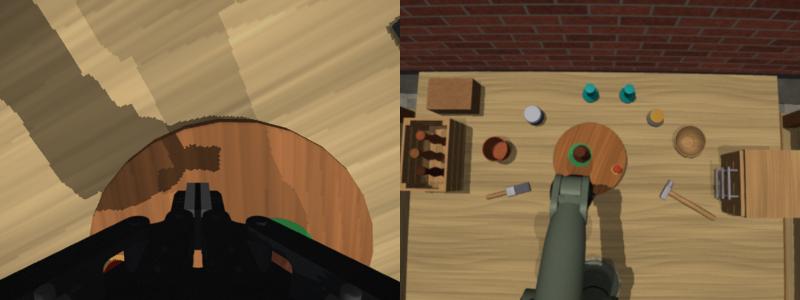

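The handle is at top-camera pixel (347,272) and is turning counter-clockwise. In the wrist view it shows only through a gap in the gripper at (112,268 of the small crop), so that reading was biased. I'll mask the gripper body out of the wrist picture and use the top camera for the chase.

```bash
rm obs.jsonl; python3 - <<'E'
s=open("h.py").read()
s=s.replace('"wrist":None}','"wrist":np.s_[0:340,60:580]}').replace("r=ROI[n] or np.s_[:,:]","r=ROI[n]")
s=s.replace("            d=onplane(n,c[k]","            if n=='wrist' and s[k,1]+s[k,3]>=340: continue\n            d=onplane(n,c[k]")
s+='''
PSI=2.651
def follow(f,T,z,psi=PSI,lead=.1):
    """straight segment of T s to where the handle will be lead s after its end"""
    t=bot.read_clock(); th=f(t+T+lead)[0]; goal=np.array([*(AX+RH*np.array([np.cos(th),np.sin(th)])),z])
    d=np.linalg.norm(goal-bot.read_position())
    bot.move_linear(goal,max(d/T,.01),rotation=quat(psi))
    return goal
def off(f):
    th=f(bot.read_clock())[0]; return np.hypot(*(AX+RH*np.array([np.cos(th),np.sin(th)])-bot.read_position()[:2]))
'''
open("h.py","w").write(s)
E
python3 - <<'E'
from h import *
bot.set_gripper(1.0); t0=bot.read_clock(); print("open",t0)
for _ in range(3): print(observe(("top","side"))); bot.wait(.2)
f=fit(t0); print("omega",f.w,f.res)
follow(f,1.6,.195)
print(bot.read_clock(),off(f)); print(observe(("wrist","top","side"))); f=fit(t0); print(f.w,f.res,off(f))
follow(f,.4,.17)
for _ in range(3):
    o=observe(("wrist","top","side")); f=fit(t0); print(o,f.w,f.res,off(f)); follow(f,.35,.165)
cv2.imwrite("pics/w3.png",bot.camera("wrist")[:,:,::-1])
E
```

```text
open 8.4917
['top', 8.4917, -1.3177632250826372, 0.12693816260554247]
['top', 8.7417, -1.1397700647236058, 0.1268216338899826]
['top', 8.9917, -0.9652465226398452, 0.12659605560047005]
omega 0.6925334048855827 8.122730645495061e-05
10.9917 0.0035412437086246237
['wrist', 10.9917, 0.36764272855088054, 0.1242512367325633]
0.6130856779706734 0.0036931537876913685 0.0131548895876923
['wrist', 11.5917, 0.7424837073266999, 0.12376364556665326] 0.5869522785928902 0.0057987068148177764 0.009364675535216983
['wrist', 12.1333, 1.0711902996535634, 0.12344519973544023] 0.5636991481105307 0.009057888929076536 0.008958480128220113
['wrist', 12.675, 1.3903695728693033, 0.12334595614257342] 0.5427320664835006 0.012776774583479925 0.009227854131997263
```

```bash
python3 - <<'E'
from h import *
t0=10.9; mx=0; fz=0
while True:
    o=observe(("wrist","top")); f=fit(t0,.035,2.0); d=off(f); mx=max(mx,d); t=bot.read_clock()
    if o is None or o[0]!="wrist": print(o)
    tc=t+1.5; th=f(tc)[0]; dpsi=(th-PSI+np.pi/2)%np.pi-np.pi/2
    if t>18.5 and (abs(dpsi)<.4 or f.w<.2): break
    follow(f,.35,.165); 
    if t>40: raise SystemExit("?")
print("hover end",t,"max off",mx,"w",f.w,"res",f.res,"dpsi",dpsi)
follow(f,.5,.14,PSI+dpsi)
o=observe(("wrist","top")); f=fit(t0,.035,2.0); print(o,f.w,f.res,off(f))
follow(f,.35,.088,PSI+dpsi,lead=.25)
print("low",bot.read_clock(),bot.read_position(),off(f),bot.read_ft_force())
bot.set_gripper(0.0,40)
print("shut",bot.read_clock(),bot.read_gripper_width(),bot.read_finger_force(),bot.read_ft_force())
bot.wait(.6)
cv2.imwrite("pics/c1.png",np.hstack([cv2.resize(bot.camera(n),(400,300)) for n in ("wrist","side")])[:,:,::-1])
print(bot.read_clock(),bot.read_gripper_width(),bot.read_finger_force(),bot.read_ft_force())
E
```

```text
hover end 20.95 max off 0.01599385246696488 w 0.3196117015277814 res 0.0013332278182079248 dpsi -0.28674386763959836
['wrist', 21.6, -1.0045455676313122, 0.12614703309709122] 0.3019998847777257 0.002235560202702473 0.005126669657948691
low 22.15 [ 0.6331 -0.0622  0.0879] 0.003266886677588248 [1.048  0.0975 0.3388]
shut 22.7 0.3612521554435488 39.836141439154744 [0.6238 0.7065 6.2063]
23.4 0.35698309383876964 39.832915691658854 [0.399  0.1712 5.334 ]
```

View pics/c1.png

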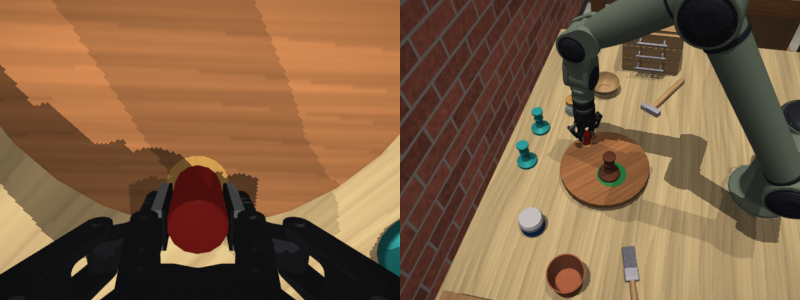

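The wrist view shows the handle between both pads at about (198,215) of the small crop. The side view shows the candlestick upright on the felt at (610,165). Next I let go, rise and check that it stands still.

```bash
python3 - <<'E'
from h import *
bot.set_gripper(.6); bot.wait(.3); bot.set_gripper(1.0); bot.wait(.2)
p=bot.read_position(); bot.move_linear([p[0],p[1],.19],.12)
for _ in range(4): print(observe(("wrist",))); bot.wait(.6)
print(bot.read_clock(),bot.read_ft_force())
cv2.imwrite("pics/e1.png",bot.camera("side")[:,:,::-1])
E
```

```text
['wrist', 25.675, -0.8421950446233496, 0.1257956791089751]
['wrist', 26.325, -0.8425006388954561, 0.12584211892096256]
['wrist', 26.975, -0.8422805939570714, 0.1257671322346156]
['wrist', 27.625, -0.8423674615642399, 0.12580009974498882]
28.275 [-0.1194 -0.2783 -0.5815]
```

View pics/e1.png

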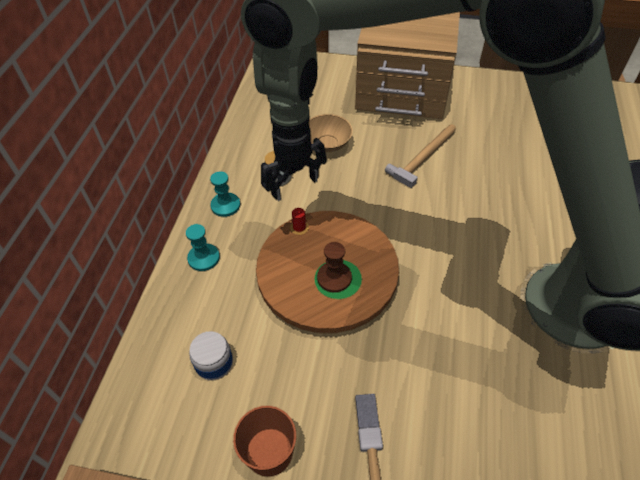

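The platter stands still (handle angle constant at -0.842 rad). The handle at (299,220) is free, the gripper is clear above it, and the candlestick is upright on the felt at (335,268). Nothing else has moved.

```bash
python3 -c "
from cell import bot
print(bot.close_job())"
```

```text
the job is handed in; nothing more can be done
None
```

The job is handed in, with no verdict returned: the platter was spun counter-clockwise at about 0.7 rad/s (one turn in about nine seconds), followed at hover for about 10 s, caught by the handle while still turning at about 0.3 rad/s, brought to rest and let go, and it stood still with the candlestick upright on its felt.

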